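# Put the bin dividers away in the slotted rack

### The job

A blue and a green storage-bin divider lean in the sloping stand. Stand each of them upright on its bottom edge in the rack slot whose end blocks have its colour, about midway between those blocks and lowered fully to the slot's floor, not dropped, and let go. Leave the grey divider in the rack, the blue bin, the steel coupling and the jar as they are.

Things in the scene. Friction and masses are not known exactly. Their poses are not given: they have to be found in the camera images.
- div_blue_centre (a point): the blue divider, a stiff plastic plate 6 mm thick (along its x), 100 mm wide (y) and 110 mm high (z, bottom to top edge), about 0.12 kg, white strip along the top edge. This point is the plate's middle, 55 mm from top and bottom edges. Starts in either bay of the stand, leaning 35 degrees, top edge towards the robot
- div_green_centre (a point): the green divider, a stiff plastic plate 6 mm thick (along its x), 100 mm wide (y) and 110 mm high (z, bottom to top edge), about 0.12 kg, white strip along the top edge. This point is the plate's middle, 55 mm from top and bottom edges. Starts in either bay of the stand, leaning 35 degrees, top edge towards the robot
- div_blue: the same blue divider, origin in the middle of its bottom edge, same axes. To take it out of the stand, draw it upwards along its own z axis by more than 20 mm, clear of the stand's lip
- div_green: the same green divider, origin in the middle of its bottom edge, same axes. To take it out of the stand, draw it upwards along its own z axis by more than 20 mm, clear of the stand's lip
- slot_blue: the blue slot, one of the rack's three (which one varies), marked by two blue end blocks 36 x 24 x 32 mm at its ends, 140 mm apart. Origin: middle of the slot, on its floor, 12 mm above the table; x across the slot, y along it, z up. A divider fully in stands on the floor, plate along y, its middle 55 mm above this point
- slot_green: the green slot, one of the rack's three (which one varies), marked by two green end blocks 36 x 24 x 32 mm at its ends, 140 mm apart. Origin: middle of the slot, on its floor, 12 mm above the table; x across the slot, y along it, z up. A divider fully in stands on the floor, plate along y, its middle 55 mm above this point
- spare_centre (a point): the grey divider, a stiff plastic plate 6 mm thick (along its x), 100 mm wide (y) and 110 mm high (z, bottom to top edge), about 0.12 kg, white strip along the top edge. This point is the plate's middle, 55 mm from top and bottom edges. Stands loose in the rack's third slot, its top 122 mm above the table; leave it
- rack: fixed metal rack: base 200 x 200 x 12 mm, three slots 60 mm apart along its x, each running along y. Slots are 11 mm wide between upright sheet guides that begin to flare 33 mm above the slot floor, to a mouth about 30 mm wide 50 mm above it. Origin: centre of the underside. 63 mm high without dividers. Rack and stand may swap sides
- stand: fixed sloping stand, base 150 (x) by 260 mm (y), origin at the centre of its underside; two bays 65 mm either side of it along y. A divider rests on a sloping ledge behind a lip 15 mm high, lower face on two rails reaching 100 mm above the table; within 25 mm of the divider's centre line both faces are free above the lip
- bin: small open blue bin, loose, 150 x 100 x 70 mm, to leave alone; origin at the centre of its underside
- coupling: short steel tube, loose, 60 mm across and 55 mm high, to leave alone; origin at the centre of its underside
- jar: white jar with red cap, loose, 66 mm across and 90 mm high, to leave alone; origin at the centre of its underside
Things that resemble listed ones, but are neither listed nor needed, are in the scene too. Of the things like the div_green, leave any that is purple; of the rest the smaller one is meant.

How it is judged:
At the end, for the whole second after the job is handed in: Each divider stands in the slot of its own colour, middle within 12 mm across, 20 mm along, and 49 to 60 mm above the slot floor; top edge up, within 0.2 rad of upright and 0.25 rad of the slot's direction; released, at rest. The grey divider still stands upright (x of div_blue_centre in the frame of slot_blue between -0.012 and 0.012 m and y of div_blue_centre in the frame of slot_blue between -0.02 and 0.02 m and z of div_blue_centre in the frame of slot_blue between 0.049 and 0.06 m and angle between each of div_blue_centre, div_green_centre's own z axis and vertical below 0.2 rad and angle between the x axis of div_blue_centre and the x axis of slot_blue, either way round below 0.25 rad and linear speed of each of div_blue, div_green below 0.02 m/s and angular speed of each of div_blue, div_green below 0.1 rad/s and contact force between the fingers and div_blue below 0.1 N and x of div_green_centre in the frame of slot_green between -0.012 and 0.012 m and y of div_green_centre in the frame of slot_green between -0.02 and 0.02 m and z of div_green_centre in the frame of slot_green between 0.049 and 0.06 m and angle between the x axis of div_green_centre and the x axis of slot_green, either way round below 0.25 rad and contact force between the fingers and div_green below 0.1 N and angle between spare_centre's own z axis and vertical below 0.25 rad); the robot touches nothing.
It fails at once if the blue divider is dropped (moves faster than 0.6 m/s with no finger on it) (linear speed of div_blue above 0.6 m/s and contact force between the fingers and div_blue below 0.05 N).
It fails at once if the green divider is dropped (moves faster than 0.6 m/s with no finger on it) (linear speed of div_green above 0.6 m/s and contact force between the fingers and div_green below 0.05 N).
It fails at once if the grey divider is moved by more than 25 mm (distance of spare_centre from where it was at the start of the episode above 0.025 m).
It fails at once if the bin, the coupling or the jar is moved by more than 30 mm (distance of any of bin, coupling, jar from where it was at the start of the episode above 0.03 m).
It also fails if it takes over 64 s, if anything falls off the work surface, if the arm or the gripper's body presses on something with over 40 N, if the wrist force passes 120 N, or if a joint passes its speed limit or range.

### The arm

A 7-joint arm with a two-finger parallel gripper is mounted at the origin on the work surface. World frame = base frame: x ahead of the robot, y to its left, z up, the work surface at z = 0. Lengths are in m, angles in rad, forces in N, time in s.
With the tool pointing down it reaches from about 0.425 to 0.875 m from the base axis. Payload 4.7 kg.
Tool frame: the origin (TCP) lies on the centre line of the jaws, within the pads' length; the fingertips stand 14 mm ahead of it and the grasp point (between the pads) lies 5 mm behind it; z points along the fingers, x is the direction in which the jaws open and shut, and the axes are right-handed (so a half turn about z gives the same grasp; the last joint's range is limited). The gripper opens to 87 mm and grips with 3 to 60 N. Pads are 19 mm wide; open, the fingers measure 117 mm over their backs; the gripper's body (75 mm by 190 mm) begins 51 mm behind the grasp point.
Start: joints at [-1.142, 0.321, -0.07, 1.45, 0.023, 1.371, -0.057], TCP at [0.262, 0.595, 0.237] pointing down, gripper open.
Joint ranges: [-2.86, 2.86], [-0.3, 2.09], [-1.38, 1.24], [0.06, 2.45], [-1.56, 4.7], [0.09, 2.05], [-2.69, 2.69]. Speed limits (rad/s): [2.57, 2.57, 3.14, 3.14, 3.14, 3.14, 3.14].

### API

Orientations are given as a rotation vector (axis times angle).
In Python, from bench import ctrl gives the robot as it stands.
- The arm moves only by the tool drive_tool, never from a script. Its argument "rows" is a list that holds one entry, the list of rows, each a list of 5 numbers: the shift along the tool's x, y, z scaled (see below), then the turn about the tool's z scaled (see below), then the closure in counts, from 0 (fully open) to 255 (shut). In form: [[[dx, dy, dz, spin, jaw], ...]]. A call has 1 to 20 rows; each row is the pose to reach, as a shift and turn from the pose commanded when the call began, along the tool's axes at that moment, turning the shorter way round; what a row does not reach only later rows make up. The controller multiplies each number of a shift by 300 mm and each number of a turn by pi rad. A row lasts 1/8 s, in which the tool goes at most 62.5 mm and 10.7 degrees, less where a joint would pass 70% of its speed; a pose out of reach is approached as far as the arm can. A call with a number of a shift or a turn outside -1 to 1 is refused whole. A call with a gripper value outside its range is refused whole. The fingers move at their own pace and stop on an object; "grip_force" is the grip in N (left out, the last holds). Time passes only in rows, so rows that repeat a pose let the fingers close. It gives the time, the measured TCP pose, the force and the opening at its end, in the units of the state.
- ctrl.get_state(): the state, without advancing time (a new reading comes with each control period).
- ctrl.get_image(name): name is "side" or "top" or "wrist"; returns a dict with "img" (420x560x3 uint8, blue, green, red), "camera_matrix" (3x3 intrinsics, pixels), "R" (3x3) and "t" (3): a world point X has camera coordinates R X + t. Camera axes: x right, y down, z forward; pixel columns grow to the right and rows downward; lengths in m; the calibration is good to about 2 mm. A picture is of the moment at which its call begins. There is no depth.
- ctrl.close_job(): hands the job in, once; it reports no verdict.
The state is a dict: "time": time; "joint_positions": joint angles; "qd": joint speeds; "joint_torque": joint torques, N m; "position": TCP position; "tool_rot": TCP orientation; "ft_force": force on the tool from outside, world axes, zero at the start; "torque": the same for the moment, N m; "grip_width": opening from 0.0 (shut) to 1.0 (fully open).
Only numpy, scipy, OpenCV 4.12 (cv2) and the standard library are available. Lean on these libraries where they do the work, as an engineer would, in place of code of your own. Each camera call takes 0.05 s, during which the arm holds its last target.

## Working session

There is one attempt and no reset: what is moved stays moved. The work goes in short steps, Python scripts to look and compute and a tool call to move; the robot and the scene stay as the last step left them, time stands still between calls to the robot, and variables do not carry over. Pictures are saved under pics/ and viewed, and the job is handed in when it is done.

Besides the shell and the picture viewer there is one more tool, called after "Emit:" as name(argument=value, ...), one argument or row to a line, values as JSON. drive_tool: Moves the arm, as the interface text tells. Its arguments: {"type":"object","properties":{"rows":{"type":"array"},"grip_force":{"type":"number"}},"required":["rows"]}

```bash
mkdir -p pics; ls
python3 - <<'E'
from bench import ctrl
import cv2,pickle
s=ctrl.get_state()
for k in s: print(k,s[k])
for n in ("side","top","wrist"):
    d=ctrl.get_image(n); cv2.imwrite(f"pics/{n}0.png",d["img"]); pickle.dump(d,open(f"pics/{n}0.pkl","wb"))
    print(n,d["camera_matrix"].tolist(),d["R"].tolist(),d["t"].tolist())
E
```

```text
pics
time 0.0
joint_positions [-1.14192501  0.32185964 -0.07008389  1.45167665  0.02261019  1.37074793
 -0.05688676]
qd [ 0.00010873 -0.00129272 -0.00103749 -0.00025409  0.00015827  0.00174185
  0.00094629]
joint_torque [-6.08243022e-05 -4.91285276e+01 -4.03896226e-01 -3.12534428e+01
 -6.40179100e-02  4.40077053e-02  1.73795243e-04]
position [0.26177865 0.59439626 0.23543683]
tool_rot [ 2.63025790e+00  1.71588465e+00 -2.41026344e-03]
ft_force [ 0.21340241 -0.23937953 -0.54582138]
torque [ 0.05561687 -0.0479674  -0.00925566]
grip_width 1.000959568362809
side [[410.5661759371277, 0.0, 287.401069397314], [0.0, 410.5661759371277, 213.8459866145511], [0.0, 0.0, 1.0]] [[0.9979768275435127, -0.06336189514230628, 0.00524613478299307], [-0.025603418670273145, -0.4760466639840315, -0.8790472334647719], [0.05819550359418378, 0.8771344503288251, -0.47670582061452665]] [-0.5288569958305067, 0.08750495388659552, 1.080875177545255]
top [[546.8275168255489, 0.0, 285.49227525068943], [0.0, 546.8275168255489, 208.6541618214738], [0.0, 0.0, 1.0]] [[-0.019095801565133907, -0.9997704855358343, 0.009712188941081303], [-0.9884239142985128, 0.017414975452635775, -0.15071457883293907], [0.150510850125136, -0.012477775499916835, -0.988529609628959]] [-0.010677280661864838, 0.5512348510406516, 1.7675733950520807]
wrist [[327.67329725588706, 0.0, 289.4687065602446], [0.0, 327.67329725588706, 212.13758037785126], [0.0, 0.0, 1.0]] [[0.40248790560269454, 0.9154220949445152, -0.0024236193911716737], [0.8887711415997637, -0.390133192957603, 0.24058667796068842], [0.21929282638292277, -0.09898727110140233, -0.9706246321090807]] [-0.6495484812527835, -0.030182822652563262, 0.3900116479006614]
```

View pics/side0.png

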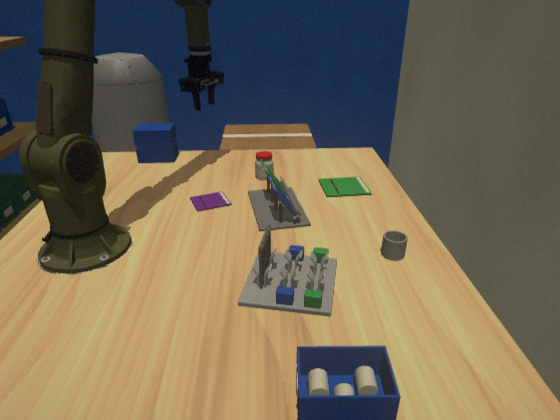

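View pics/top0.png

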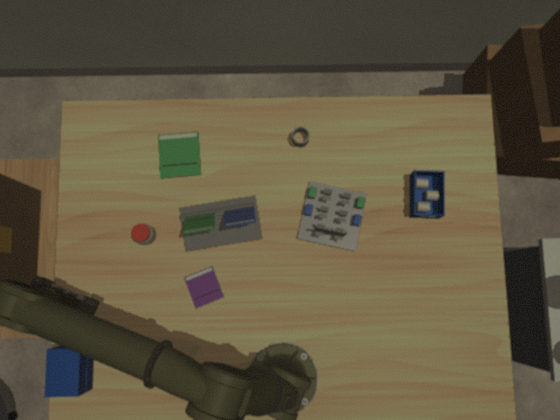

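View pics/wrist0.png

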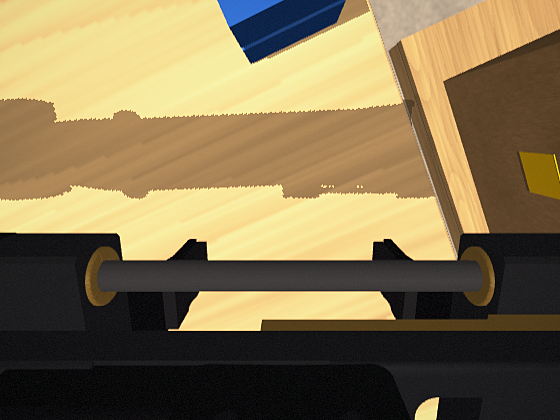

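Candidates. Green: stand bay, top (198,222); flat green plate, top (180,155), which looks larger; purple plate, top (205,287). Blue: stand bay, top (240,217); the blue crate at (70,370) and the bin at (427,194) are not dividers. I choose the two in the stand and will check them in close crops.

Run:
```python
import cv2
t=cv2.imread("pics/top0.png"); s=cv2.imread("pics/side0.png")
cv2.imwrite("pics/ct.png",cv2.resize(t[115:265,130:385],None,fx=3.1,fy=3.1,interpolation=cv2.INTER_CUBIC))
cv2.imwrite("pics/cs.png",cv2.resize(s[145:315,185:385],None,fx=3.5,fy=3.5,interpolation=cv2.INTER_CUBIC))
```

```text
(no output)
```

View pics/ct.png

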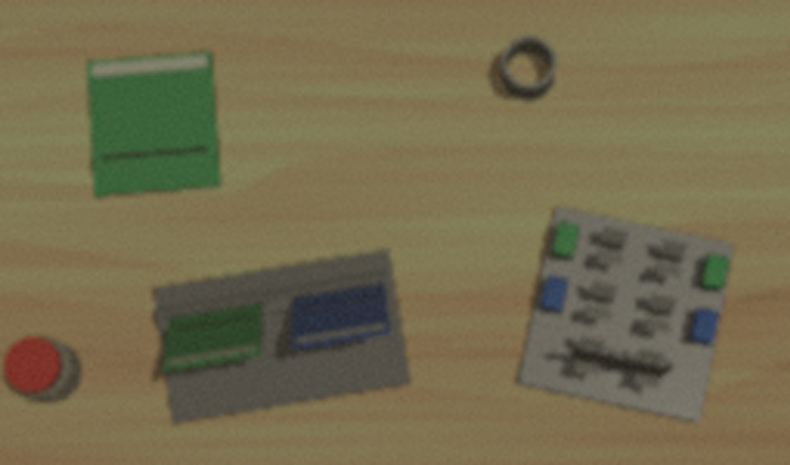

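View pics/cs.png

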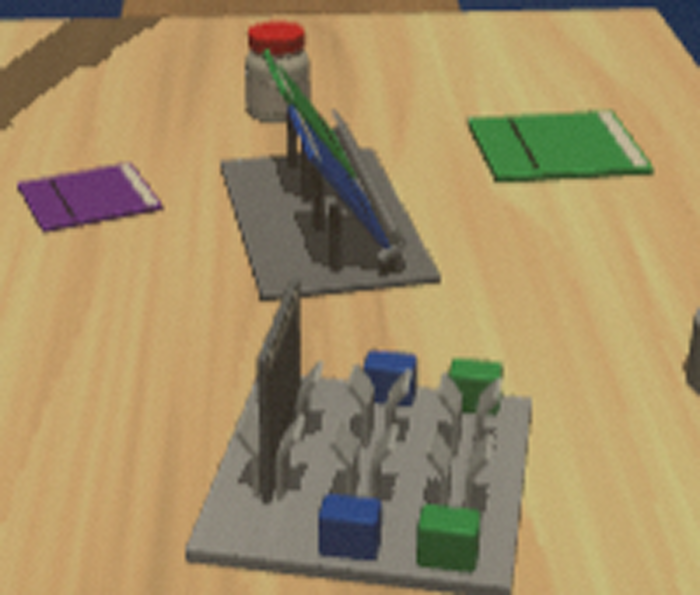

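The crops show the two leaning dividers in the stand, top (198,222) green and (240,217) blue. The flat green plate is about 42 px wide against about 31 px, so it is the larger one and I leave it. In the rack the grey divider is nearest the robot, blue blocks are in the middle and green ones are farthest. Next I measure.

```bash
cat > h.py <<'E'
import numpy as np,cv2,pickle
from scipy.spatial.transform import Rotation as Ro
def ld(n): return pickle.load(open(f"pics/{n}.pkl","rb"))
def ray(d,p):
    v=d["R"].T@np.linalg.inv(d["camera_matrix"])@np.array([p[0],p[1],1.]); return -d["R"].T@d["t"],v/np.linalg.norm(v)
def onz(d,p,z):
    c,v=ray(d,p); return c+v*(z-c[2])/v[2]
def tri(rs):
    A=np.zeros((3,3));b=np.zeros(3)
    for c,v in rs:
        P=np.eye(3)-np.outer(v,v);A+=P;b+=P@c
    X=np.linalg.solve(A,b); return X,[np.linalg.norm((np.eye(3)-np.outer(v,v))@(X-c)) for c,v in rs]
def proj(d,X):
    q=d["camera_matrix"]@(d["R"]@np.asarray(X)+d["t"]);return q[:2]/q[2]
def grab(n,name):
    from bench import ctrl
    d=ctrl.get_image(n);pickle.dump(d,open(f"pics/{name}.pkl","wb"));cv2.imwrite(f"pics/{name}.png",d["img"]);return d
def blobs(d,lo,hi,amin=8):
    hsv=cv2.cvtColor(d["img"],cv2.COLOR_BGR2HSV);m=cv2.inRange(hsv,lo,hi)
    n,l,st,ce=cv2.connectedComponentsWithStats(m)
    return [(st[i,4],ce[i].round(1),cv2.minAreaRect(np.argwhere(l==i)[:,::-1].astype(np.float32))) for i in range(1,n) if st[i,4]>=amin]
E
python3 - <<'E'
from h import *
np.set_printoptions(precision=4,suppress=True)
t=ld("top0");s=ld("side0")
for nm,lo,hi in (("blue",(105,110,30),(130,255,255)),("green",(45,90,30),(85,255,255))):
  for d,k in((t,"top"),(s,"side")):
    print(nm,k)
    for b in blobs(d,lo,hi,20): print("  ",b[0],b[1],np.round(b[2][0],1),np.round(b[2][1],1),round(b[2][2],1), onz(d,b[1],.044)[:2])
f=lambda x,y:(x/3.1+130-.3,y/3.1+115-.3)
print("rack");
q=[onz(t,f(*p),.012) for p in((556,206),(733,243),(697,420),(518,383))]
print(np.array(q),np.mean(q,0),[np.linalg.norm(q[i]-q[i-1]) for i in range(4)])
print("stand")
q=[onz(t,f(*p),.008) for p in((154,289),(388,250),(410,383),(174,423))]
print(np.array(q),np.mean(q,0),[np.linalg.norm(q[i]-q[i-1]) for i in range(4)])
E
```

```text
blue top
   714 [428.2 193. ] [427. 194.] [44. 32.] 90.0 [ 0.5949 -0.4967]
   29 [308.1 209.4] [307.5 209.5] [7. 5.] 90.0 [ 0.5468 -0.0954]
   46 [356.6 219.8] [356.5 220. ] [8. 5.] 90.0 [ 0.5093 -0.2546]
   1562 [ 62.5 372.4] [ 64.  371.9] [36.1 49.5] 2.6 [0.0416 0.6912]
   56 [ 86.  375.6] [ 85.1 376.5] [ 5.8 23. ] 6.0 [0.0303 0.6171]
blue side
   4681 [20.2 60.4] [21.  67.5] [135.  42.] 90.0 [-1.6473  3.0447]
   35393 [267.4  67.9] [251.   82.5] [165. 314.] 90.0 [0.5297 2.5753]
   21 [ 92.2 134.1] [ 91.4 133.8] [9.5 3.4] 76.0 [-0.2675  0.8457]
   371 [ 10.7 163.4] [ 11.  160.5] [23. 22.] 90.0 [-0.4376  0.5081]
   24 [270.6 182.7] [270.4 182.3] [15.2  1.6] 66.8 [0.493  0.2901]
   72 [282.7 196.2] [283.8 197.7] [35.1  3.4] 51.3 [0.5272 0.1875]
   69 [295.3 248.4] [295.5 248.5] [ 5. 13.] 90.0 [ 0.5424 -0.1035]
   125 [284.5 290.6] [284.5 290.6] [16.2  7.9] 10.3 [ 0.507  -0.2622]
   3709 [343.7 394.4] [348. 383.] [102.  72.] 0.0 [ 0.5845 -0.5189]
green top
   1496 [179.1 157.1] [178.9 156.6] [38.3 40.6] 85.6 [0.7314 0.3319]
   59 [311.7 192.1] [311.8 192.1] [5.8 9.9] 15.9 [ 0.6047 -0.
[... 319 characters left out ...]
.4] [18.3 50.4] 87.1 [0.722  0.2469]
   129 [319.7 253.1] [320. 255.] [14. 14.] 90.0 [ 0.5991 -0.1271]
   291 [312.6 298.2] [312.5 298.2] [16.4 17.7] 5.7 [ 0.5629 -0.2896]
rack
[[ 0.6484 -0.1029  0.012 ]
 [ 0.604  -0.2951  0.012 ]
 [ 0.4116 -0.2484  0.012 ]
 [ 0.4549 -0.057   0.012 ]] [ 0.5297 -0.1758  0.012 ] [np.float64(0.19884795841108582), np.float64(0.1972837285660066), np.float64(0.1979573186810279), np.float64(0.19624093629138578)]
stand
[[0.5649 0.3358 0.008 ]
 [0.6034 0.0815 0.008 ]
 [0.4574 0.0593 0.008 ]
 [0.419  0.313  0.008 ]] [0.5112 0.1974 0.008 ] [np.float64(0.14767483449487115), np.float64(0.25726218059623907), np.float64(0.14767950841024835), np.float64(0.2565223293946187)]
```

```bash
cat >> h.py <<'E'
def goal(pos,yawdeg):
    """scaled row numbers to reach pos, jaw axis at yaw (mod 180)"""
    from bench import ctrl
    s=ctrl.get_state();R=Ro.from_rotvec(s["tool_rot"]).as_matrix()
    y=np.degrees(np.arctan2(R[1,0],R[0,0])); sp=-((yawdeg-y+90)%180-90)
    d=R.T@(np.array(pos)-s["position"])
    print("t",round(s["time"],2),"p",np.round(s["position"],4),"yaw",round(y,2),"tilt",np.round(R[:,2],4),"gw",round(s["grip_width"],3),"F",np.round(s["ft_force"],1))
    print("row",np.round(d/.3,4),round(np.radians(sp)/np.pi,4),"rows>=",np.ceil(max(np.linalg.norm(d)/.0625,abs(sp)/10.7)))
E
python3 - <<'E'
from h import *
w=ld("wrist0"); c=-w["R"].T@w["t"]; s=[.26178,.59440,.23544]
R=Ro.from_rotvec([2.63025790e+00,1.71588465e+00,-2.41026344e-03]).as_matrix()
print("cam in tool",R.T@(c-s), "fwd in tool",R.T@w["R"][2])
goal((.46,.19,.30),8.65)
E
```

```text
cam in tool [ 0.00067466 -0.06492077 -0.14881064] fwd in tool [-3.88366225e-04  2.40486120e-01  9.70652500e-01]
t 0.15 p [0.2618 0.5945 0.2357] yaw 66.23 tilt [-5.0e-04 -1.3e-03 -1.0e+00] gw 0.999 F [-0.2 -0.6 -0.6]
row [-0.9681  1.148  -0.2128] 0.3199 rows>= 8.0
```

Emit:
drive_tool(
  rows=[
    [[-0.5, 0.6, -0.2, 0.32, 0], [-0.5, 0.6, -0.2, 0.32, 0], [-0.5, 0.6, -0.2, 0.32, 0], [-0.5, 0.6, -0.2, 0.32, 0], [-0.5, 0.6, -0.2, 0.32, 0], [-0.5, 0.6, -0.2, 0.32, 0]],
  ],
)

```text
time: 0.9
position: [0.3667, 0.3842, 0.2968]
tool_rot: [-3.133, -0.228, -0.0]
ft_force: [-0.5, -0.2, -0.0]
grip_width: 1.005
```

Run:
```python
from h import *
goal((.47,.21,.30),8.65)
```

```text
t 0.9 p [0.3667 0.3842 0.2968] yaw 8.34 tilt [ 1.e-04  7.e-04 -1.e+00] gw 1.005 F [-0.5 -0.2 -0. ]
row [ 0.2564  0.6245 -0.0109] -0.0017 rows>= 4.0
```

Emit:
drive_tool(
  rows=[
    [[0.25, 0.62, 0, 0, 0], [0.25, 0.62, 0, 0, 0], [0.25, 0.62, 0, 0, 0], [0.25, 0.62, 0, 0, 0], [0.25, 0.62, 0, 0, 0]],
  ],
)

```text
time: 1.52
position: [0.4684, 0.2121, 0.2964]
tool_rot: [-3.132, -0.234, 0.001]
ft_force: [-0.4, 0.9, -0.6]
grip_width: 0.998
```

Run:
```python
from h import *
grab("wrist","wrist1");grab("top","top1");grab("side","side1")
```

```text
(no output)
```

View pics/wrist1.png

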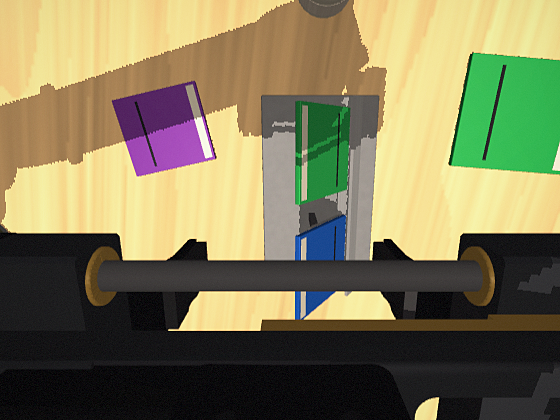

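Run:
```python
import cv2
w=cv2.imread("pics/wrist1.png");t=cv2.imread("pics/top1.png")
a=cv2.resize(w[85:335,250:400],None,fx=2.4,fy=2.4,interpolation=cv2.INTER_CUBIC)
b=cv2.resize(t[185:260,170:270],None,fx=4.3,fy=4.3,interpolation=cv2.INTER_CUBIC)
cv2.imwrite("pics/cw1.png",a);cv2.imwrite("pics/ct1.png",b)
```

```text
(no output)
```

View pics/cw1.png

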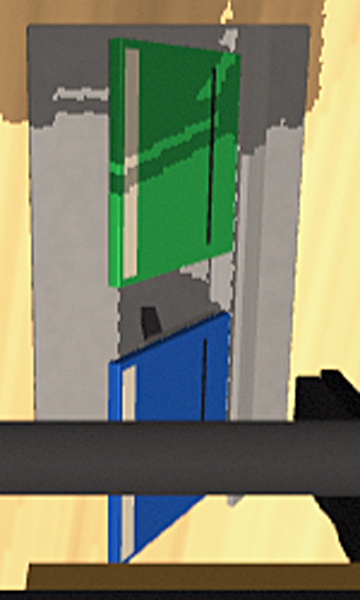

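View pics/ct1.png

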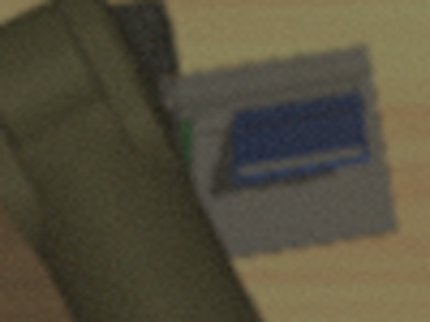

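Run:
```python
from h import *
np.set_printoptions(precision=4,suppress=True)
w=ld("wrist1");t=ld("top0");s=ld("side0")
f=lambda x,y:(x/2.4+250-.3,y/2.4+85-.3)
for z in (.09,.1,.105,.11,.115,.12,.125,.13):
    a,b=[onz(w,f(*p),z) for p in((109,38),(109,288))]
    c=onz(w,f(109,362),z); print(z,a[:2],b[:2],np.linalg.norm(a-b), "mid",(a+b)[:2]/2,"bl",c[:2])
# bottom of face right corners at low z
for z in (.02,.03,.04,.05):
    a,b=[onz(w,f(*p),z) for p in((240,55),(233,250))]; print(z,a,b,np.linalg.norm(a-b))
# triangulate green upper-left corner with top0 (crop 166,372)
g=lambda x,y:(x/3.1+130-.3,y/3.1+115-.3)
for pw,pt in (((109,38),(165,372)),((109,288),(262,356)),((109,362),(295,349))):
    print(tri([ray(w,f(*pw)),ray(t,g(*pt))]))
```

```text
0.09 [0.4603 0.3079] [0.4771 0.1993] 0.10988871903880343 mid [0.4687 0.2536] bl [0.4826 0.1638]
0.1 [0.4603 0.307 ] [0.4766 0.2015] 0.10679453999683816 mid [0.4685 0.2542] bl [0.482 0.167]
0.105 [0.4603 0.3066] [0.4764 0.2025] 0.10524745047585557 mid [0.4683 0.2546] bl [0.4816 0.1686]
0.11 [0.4603 0.3061] [0.4761 0.2036] 0.10370036095487291 mid [0.4682 0.2549] bl [0.4813 0.1702]
0.115 [0.4603 0.3057] [0.4759 0.2047] 0.10215327143389033 mid [0.4681 0.2552] bl [0.481  0.1717]
0.12 [0.4602 0.3053] [0.4756 0.2058] 0.10060618191290764 mid [0.4679 0.2555] bl [0.4807 0.1733]
0.125 [0.4602 0.3048] [0.4754 0.2069] 0.09905909239192505 mid [0.4678 0.2559] bl [0.4803 0.1749]
0.13 [0.4602 0.3044] [0.4751 0.208 ] 0.09751200287094243 mid [0.4677 0.2562] bl [0.48   0.1765]
0.02 [0.5286 0.3158 0.02  ] [0.5445 0.2151 0.02  ] 0.10189128750972277
0.03 [0.527  0.3149 0.03  ] [0.5425 0.2166 0.03  ] 0.09949467218543316
0.04 [0.5254 0.3139 0.04  ] [0.5405 0.218  0.04  ] 0.09709805686114353
0.05 [0.5237 0.313  0.05  ] [0.5385 0.2195 0.05  ] 0.09470144153685395
(array([0.4611, 0.3041, 0.1215]), [np.float64(0.0013257070787429876), np.float64(0.0013257070787429709)])
(array([0.4762, 0.2056, 0.1193]), [np.float64(0.0005310272303039252), np.float64(0.0005310272303039375)])
(array([0.4821, 0.1724, 0.1176]), [np.float64(0.0013272005207543775), np.float64(0.0013272005207542827)])
```

Green's top edge triangulates to z ≈ 0.121 over a 100 mm width with the bottom at about 0.03. That matches a 35° lean from vertical for a 110 mm plate. The tool cannot tilt, so I'll pinch the top 12 mm lightly, draw the plate up along its own axis, and let the pads bring it upright once it clears the lip.

Run:
```python
from h import *
goal((.476,.2567,.126),8.8)
```

```text
t 1.68 p [0.4672 0.2146 0.2963] yaw 8.84 tilt [-7.e-04  4.e-04 -1.e+00] gw 0.997 F [ 0.3 -0.8 -0.8]
row [ 0.0509 -0.1338  0.5678] 0.0002 rows>= 3.0
```

Emit:
drive_tool(
  rows=[
    [[0.05, -0.134, 0.3, 0, 0], [0.05, -0.134, 0.3, 0, 0], [0.05, -0.134, 0.45, 0, 0], [0.05, -0.134, 0.568, 0, 0], [0.05, -0.134, 0.568, 0, 0], [0.05, -0.134, 0.568, 0, 0]],
  ],
  grip_force=8,
)

```text
time: 2.42
position: [0.4775, 0.2559, 0.1276]
tool_rot: [-3.131, -0.239, -0.003]
ft_force: [1.0, -0.3, -0.3]
grip_width: 1.002
```

Run:
```python
from h import *
goal((.476,.2567,.126),8.8)
a=grab("side","side2");w=grab("wrist","wrist2")
cv2.imwrite("pics/c2.png",cv2.resize(a["img"][90:240,210:330],None,fx=4,fy=4,interpolation=cv2.INTER_CUBIC))
```

```text
t 2.42 p [0.4775 0.2559 0.1276] yaw 8.73 tilt [ 0.0015  0.0013 -1.    ] gw 1.002 F [ 1.  -0.3 -0.3]
row [-0.0045 -0.0034  0.0053] -0.0004 rows>= 1.0
```

View pics/c2.png

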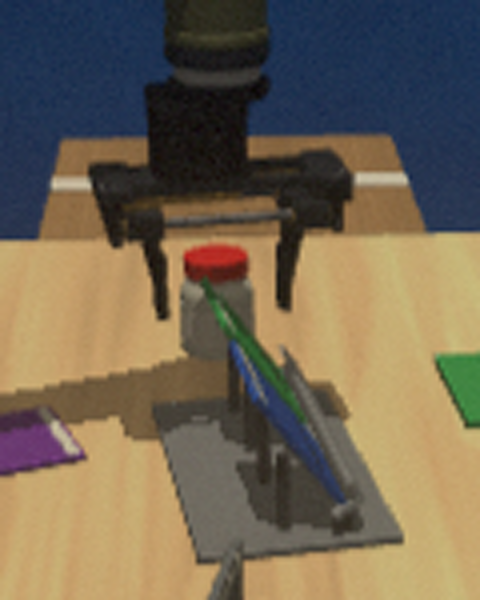

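View pics/wrist2.png

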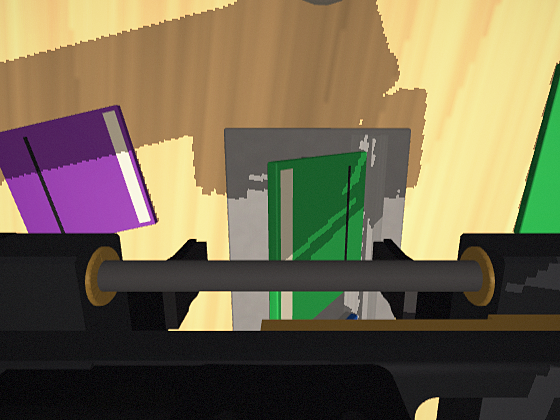

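The jaws straddle the green plate's top edge. In the wrist view the strip is at (285,240), between fingers at x ≈ 200 and x ≈ 390. Closing lightly.

Emit:
drive_tool(
  rows=[
    [[-0.004, -0.003, 0.005, 0, 255], [-0.004, -0.003, 0.005, 0, 255], [-0.004, -0.003, 0.005, 0, 255], [-0.004, -0.003, 0.005, 0, 255], [-0.004, -0.003, 0.005, 0, 255], [-0.004, -0.003, 0.005, 0, 255], [-0.004, -0.003, 0.005, 0, 255], [-0.004, -0.003, 0.005, 0, 255]],
  ],
  grip_force=8,
)

```text
time: 3.52
position: [0.4758, 0.2551, 0.1247]
tool_rot: [3.133, 0.236, -0.0]
ft_force: [-1.4, -0.2, 0.4]
grip_width: 0.173
```

Run:
```python
from h import *
goal((.476,.2567,.126),8.8)
a=grab("side","side3");w=grab("wrist","wrist3")
cv2.imwrite("pics/c3.png",cv2.resize(a["img"][120:220,225:315],None,fx=6,fy=6,interpolation=cv2.INTER_CUBIC))
```

```text
t 3.52 p [0.4758 0.2551 0.1247] yaw 8.63 tilt [-1.e-04 -0.e+00 -1.e+00] gw 0.173 F [-1.4 -0.2  0.4]
row [ 0.0016 -0.005  -0.0044] -0.0009 rows>= 1.0
```

View pics/c3.png

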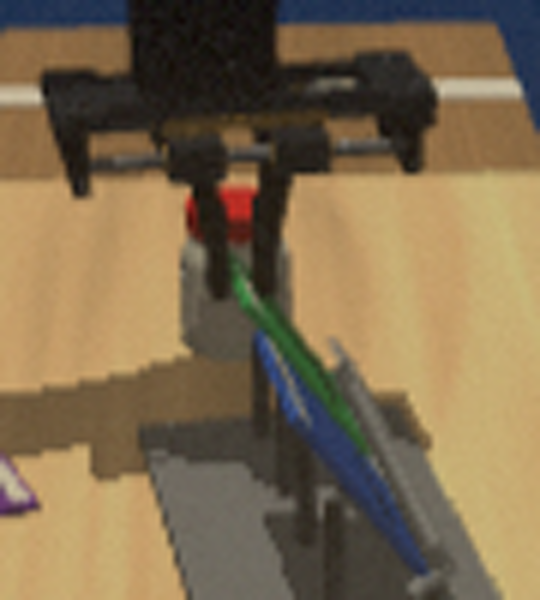

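The opening of 15 mm matches the 35° geometry. Now I draw along the plate's own axis.

Emit:
drive_tool(
  rows=[
    [[-0.01, 0, -0.014, 0, 255], [-0.02, 0, -0.028, 0, 255], [-0.03, 0, -0.042, 0, 255], [-0.04, 0, -0.056, 0, 255], [-0.048, 0, -0.069, 0, 255], [-0.056, 0, -0.08, 0, 255], [-0.056, 0, -0.08, 0, 255]],
  ],
  grip_force=10,
)

```text
time: 4.5
position: [0.4591, 0.2528, 0.1491]
tool_rot: [-3.132, -0.237, -0.0]
ft_force: [1.3, -0.2, -0.3]
grip_width: 0.153
```

Run:
```python
from h import *
goal((.476,.2567,.126),8.8)
a=grab("side","side4");w=grab("wrist","wrist4")
c=cv2.resize(a["img"][110:220,215:315],None,fx=5.4,fy=5.4,interpolation=cv2.INTER_CUBIC)
cv2.imwrite("pics/c4.png",c)
```

```text
t 4.5 p [0.4591 0.2528 0.1491] yaw 8.65 tilt [ 2.e-04  4.e-04 -1.e+00] gw 0.153 F [ 1.3 -0.2 -0.3]
row [ 0.0577 -0.0045  0.077 ] -0.0009 rows>= 1.0
```

View pics/c4.png

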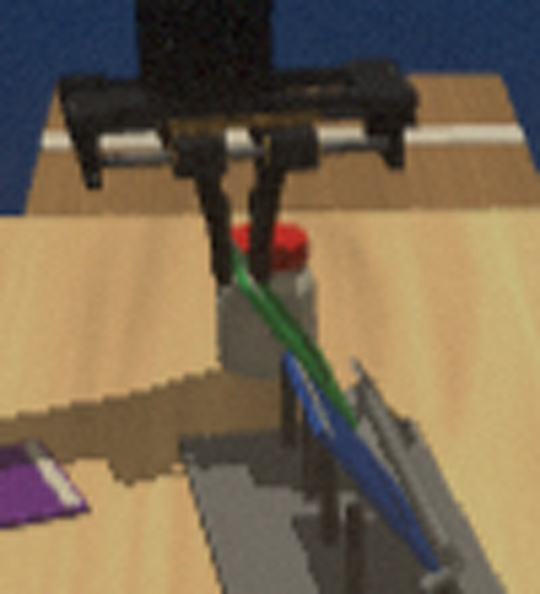

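The green plate followed and is clear of its lip. Now I move away from the rails and up, so the pads bring it upright.

Emit:
drive_tool(
  rows=[
    [[0.03, 0, -0.03, 0, 255], [0.06, 0, -0.06, 0, 255], [0.09, 0, -0.09, 0, 255], [0.12, 0, -0.12, 0, 255], [0.15, 0, -0.15, 0, 255], [0.18, 0, -0.18, 0, 255], [0.2, 0, -0.2, 0, 255], [0.2, 0, -0.2, 0, 255]],
  ],
  grip_force=14,
)

```text
time: 5.6
position: [0.519, 0.2617, 0.2091]
tool_rot: [-3.133, -0.236, -0.001]
ft_force: [-0.6, 0.6, -1.2]
grip_width: 0.067
```

Run:
```python
from h import *
goal((.476,.2567,.126),8.8)
a=grab("side","side5");w=grab("wrist","wrist5")
c=cv2.resize(a["img"][80:220,195:325],None,fx=4.2,fy=4.2,interpolation=cv2.INTER_CUBIC)
cv2.imwrite("pics/c5.png",c)
```

```text
t 5.6 p [0.519  0.2617 0.2091] yaw 8.62 tilt [ 5.e-04  2.e-04 -1.e+00] gw 0.067 F [-0.6  0.6 -1.2]
row [-0.1445 -0.0051  0.2768] -0.001 rows>= 2.0
```

View pics/c5.png

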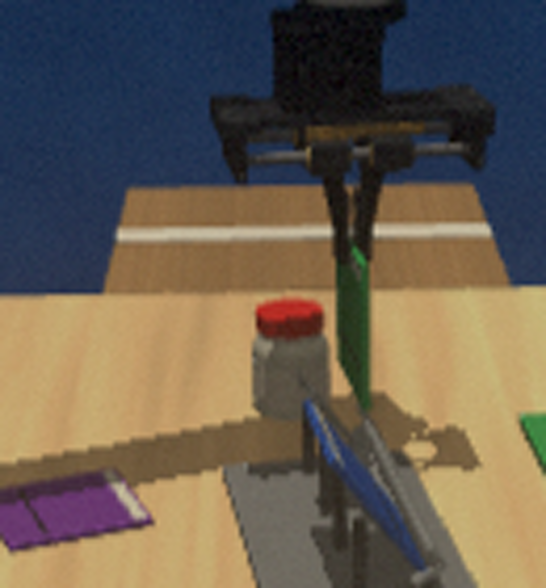

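View pics/wrist5.png

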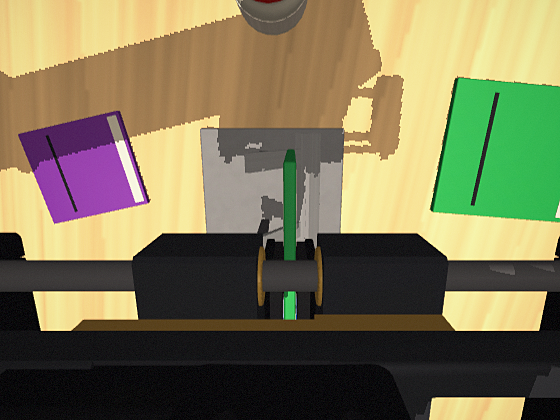

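Upright: the opening is 5.8 mm and the plate shows edge-on at wrist column 290. I grip firmer, lift, and carry it to the green slot.

Run:
```python
from h import *
goal((.586,-.1886,.30),-13.15)
```

```text
t 5.7 p [0.5181 0.2616 0.2083] yaw 8.64 tilt [-8.e-04 -3.e-04 -1.e+00] gw 0.066 F [-0.3  0.7 -1.4]
row [-0.002   1.5176 -0.3052] 0.1211 rows>= 8.0
```

Emit:
drive_tool(
  rows=[
    [[0, 0, -0.15, 0, 255], [0, 0, -0.3, 0, 255], [0, 0.12, -0.305, 0, 255], [0, 0.28, -0.305, 0.03, 255], [0, 0.44, -0.305, 0.06, 255], [0, 0.6, -0.305, 0.09, 255], [0, 0.76, -0.305, 0.121, 255], [0, 0.9, -0.305, 0.121, 255], [0, 1.0, -0.305, 0.121, 255], [0, 1.0, -0.305, 0.121, 255]],
  ],
  grip_force=25,
)

```text
time: 6.95
position: [0.563, -0.0383, 0.2999]
tool_rot: [3.119, -0.368, -0.001]
ft_force: [-0.0, 0.5, -1.3]
grip_width: 0.062
```

Run:
```python
from h import *
goal((.586,-.1886,.30),-13.15)
```

```text
t 6.95 p [ 0.563  -0.0383  0.2999] yaw -13.46 tilt [-5.e-04 -9.e-04 -1.e+00] gw 0.062 F [-0.   0.5 -1.3]
row [1.912e-01 4.692e-01 2.000e-04] -0.0017 rows>= 3.0
```

Emit:
drive_tool(
  rows=[
    [[0.06, 0.15, 0, 0, 255], [0.12, 0.3, 0, 0, 255], [0.191, 0.45, 0, 0, 255], [0.191, 0.469, 0, -0.002, 255], [0.191, 0.469, 0, -0.002, 255], [0.191, 0.469, 0, -0.002, 255]],
  ],
)

```text
time: 7.7
position: [0.5878, -0.1823, 0.2999]
tool_rot: [-3.121, 0.344, 0.0]
ft_force: [1.5, 0.1, -0.9]
grip_width: 0.068
```

Run:
```python
from h import *
goal((.586,-.1886,.20),-13.15)
a=grab("side","side6");w=grab("wrist","wrist6");t=grab("top","top6")
cv2.imwrite("pics/c6.png",cv2.resize(a["img"][130:330,210:390],None,fx=3,fy=3,interpolation=cv2.INTER_CUBIC))
cv2.imwrite("pics/ct6.png",cv2.resize(t["img"][150:270,260:400],None,fx=4.5,fy=4.5,interpolation=cv2.INTER_CUBIC))
```

```text
t 7.7 p [ 0.5878 -0.1823  0.2999] yaw -12.59 tilt [-1.0e-04  1.7e-03 -1.0e+00] gw 0.068 F [ 1.5  0.1 -0.9]
row [-0.001   0.0224  0.3331] 0.0031 rows>= 2.0
```

View pics/c6.png

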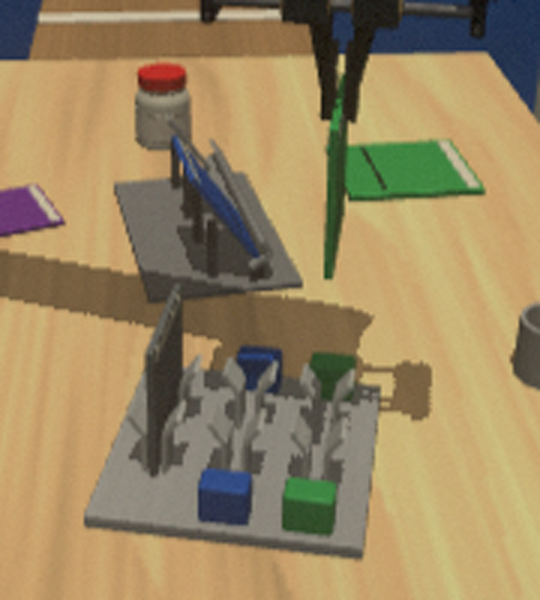

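View pics/wrist6.png

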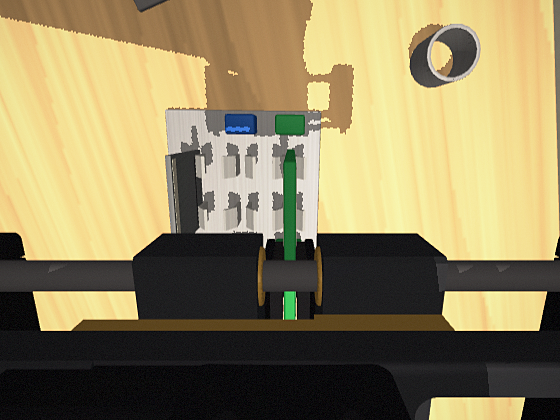

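View pics/ct6.png

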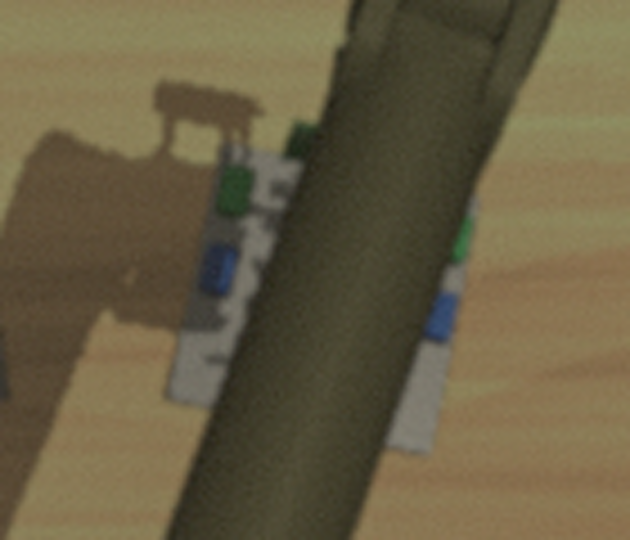

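Run:
```python
from h import *
np.set_printoptions(precision=4,suppress=True)
w=ld("wrist6");s=ld("side6")
for b in blobs(w,(45,90,25),(85,255,255),60): print("g",b[0],b[1],b[2])
for b in blobs(w,(105,110,25),(130,255,255),60): print("b",b[0],b[1],b[2])
for b in blobs(s,(45,90,25),(85,255,255),60): print("gs",b[0],b[1],b[2])
a,b=onz(w,(167,110),.012),onz(w,(320,112),.012);print(a,b,np.linalg.norm(a-b),np.degrees(np.arctan2(*(b-a)[1::-1])))
print("greenblock",onz(w,(290,122),.044)); print("plate end",onz(w,(290,150),.189),onz(w,(290,150),.195))
yw=np.radians(-13.1);c=np.array([.5297,-.1758]);x=np.array([np.cos(yw),np.sin(yw)]);y=np.array([-x[1],x[0]])
print("slot g",c+.06*x,"block+y",c+.06*x+.07*y)
# side triang of plate lower right corner
print(tri([ray(w,(290,150)),ray(s,(328/3+210,277/3+130))]))
```

```text
g 588 [289.6 124.4] ((289.5, 124.5), (19.0, 29.0), 90.0)
g 1309 [289.5 205.7] ((289.0, 204.5), (111.0, 12.0), 90.0)
g 332 [289.2 304.8] ((289.5, 305.0), (28.0, 11.0), 90.0)
b 629 [240.4 123.5] ((240.5, 123.5), (19.0, 31.0), 90.0)
gs 922 [337.3 187.4] ((330.9549560546875, 183.20523071289062), (56.014888763427734, 60.51701354980469), 60.75117111206055)
gs 1062 [ 13.3 194.7] ((17.5, 201.0), (54.0, 35.0), 90.0)
gs 121 [319.7 253.1] ((320.5, 255.0), (14.0, 13.0), 90.0)
gs 295 [312.6 298.1] ((312.5346374511719, 298.1534729003906), (16.61712074279785, 17.71166229248047), 5.710593223571777)
[ 0.4557 -0.0589  0.012 ] [ 0.6456 -0.1037  0.012 ] 0.19516763230234904 -13.276610414064075
greenblock [ 0.6054 -0.1082  0.044 ]
plate end [ 0.5998 -0.1325  0.189 ] [ 0.5999 -0.1321  0.195 ]
slot g [ 0.5881 -0.1894] block+y [ 0.604  -0.1212]
(array([ 0.5963, -0.135 ,  0.1332]), [np.float64(0.0029001141636057566), np.float64(0.0029001141636057735)])
```

Rack yaw reads -13.3°, and the green block measures (0.605,-0.108) against a predicted (0.604,-0.121). The across value agrees; the along value is biased because the blob includes the block's side face. The plate centre is within about 1 mm of the TCP. I lower in stages.

Emit:
drive_tool(
  rows=[
    [[-0.002, 0.022, 0.05, 0.003, 255], [-0.002, 0.022, 0.15, 0.003, 255], [-0.002, 0.022, 0.25, 0.003, 255], [-0.002, 0.022, 0.333, 0.003, 255], [-0.002, 0.022, 0.333, 0.003, 255], [-0.002, 0.022, 0.333, 0.003, 255]],
  ],
)

```text
time: 8.6
position: [0.5855, -0.1917, 0.2009]
tool_rot: [3.12, -0.365, 0.001]
ft_force: [0.2, -0.1, -1.3]
grip_width: 0.065
```

Run:
```python
from h import *
goal((.587,-.189,.135),-13.2)
a=grab("side","side7");w=grab("wrist","wrist7")
cv2.imwrite("pics/c7.png",cv2.resize(a["img"][150:320,235:365],None,fx=3.5,fy=3.5,interpolation=cv2.INTER_CUBIC))
cv2.imwrite("pics/cw7.png",cv2.resize(w["img"][80:330,150:400],None,fx=2.4,fy=2.4,interpolation=cv2.INTER_CUBIC))
```

```text
t 8.6 p [ 0.5855 -0.1917  0.2009] yaw -13.35 tilt [ 9.e-04 -4.e-04 -1.e+00] gw 0.065 F [ 0.2 -0.1 -1.3]
row [ 0.0024 -0.01    0.2196] -0.0008 rows>= 2.0
```

View pics/c7.png

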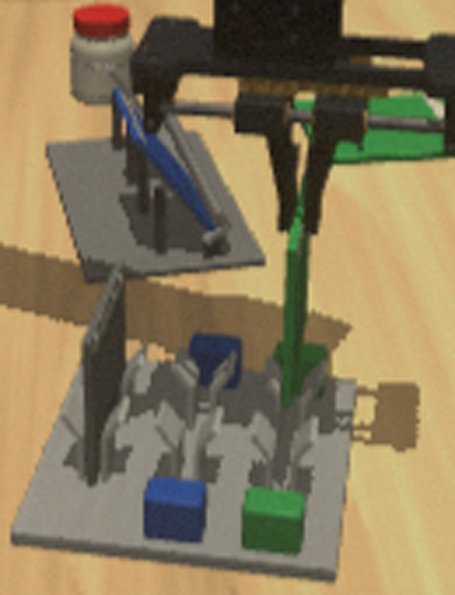

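View pics/cw7.png

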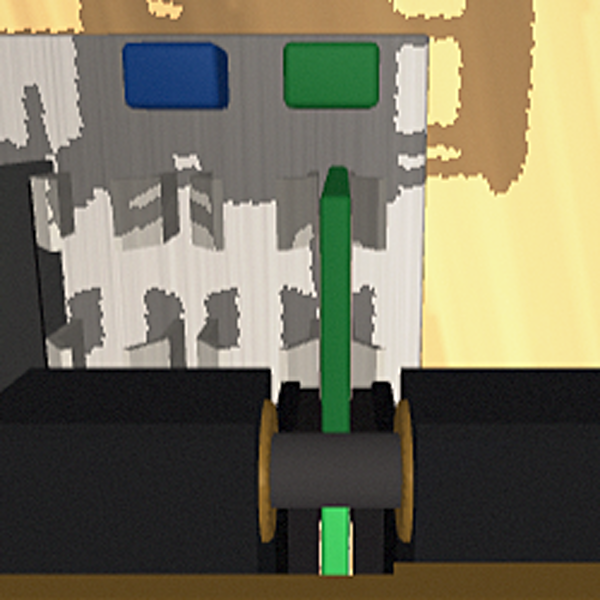

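The plate is over the green slot: its column is 336 against 333 for the guides in the crop, about 1.5 mm off. I shift it a little and lower to just above the floor.

Emit:
drive_tool(
  rows=[
    [[-0.004, -0.003, 0.04, 0, 255], [-0.004, -0.003, 0.08, 0, 255], [-0.004, -0.003, 0.12, 0, 255], [-0.004, -0.003, 0.16, 0, 255], [-0.004, -0.003, 0.19, 0, 255], [-0.004, -0.003, 0.21, 0, 255], [-0.004, -0.003, 0.22, 0, 255], [-0.004, -0.003, 0.22, 0, 255]],
  ],
)

```text
time: 9.7
position: [0.5844, -0.1902, 0.1343]
tool_rot: [-3.12, 0.365, -0.0]
ft_force: [-0.2, 0.0, -0.6]
grip_width: 0.064
```

Run:
```python
from h import *
goal((.587,-.189,.122),-13.2)
a=grab("side","side8");w=grab("wrist","wrist8")
cv2.imwrite("pics/c8.png",cv2.resize(a["img"][170:320,235:365],None,fx=4,fy=4,interpolation=cv2.INTER_CUBIC))
cv2.imwrite("pics/cw8.png",cv2.resize(w["img"][80:330,150:400],None,fx=2.4,fy=2.4,interpolation=cv2.INTER_CUBIC))
```

```text
t 9.7 p [ 0.5844 -0.1902  0.1343] yaw -13.33 tilt [ 1.e-04  0.e+00 -1.e+00] gw 0.064 F [-0.2  0.  -0.6]
row [ 0.0075 -0.0059  0.0409] -0.0007 rows>= 1.0
```

View pics/c8.png

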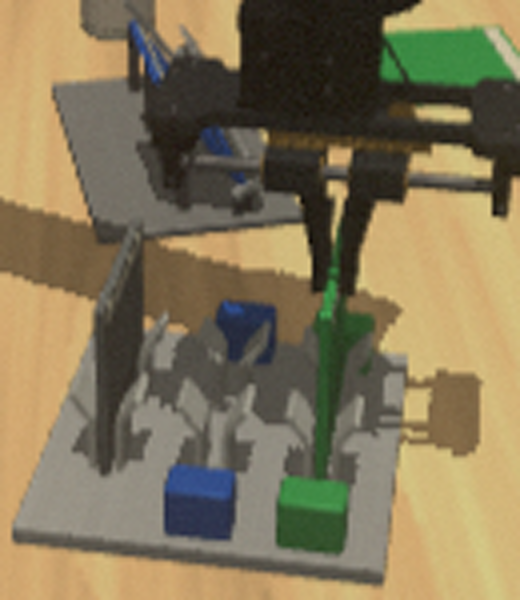

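View pics/cw8.png

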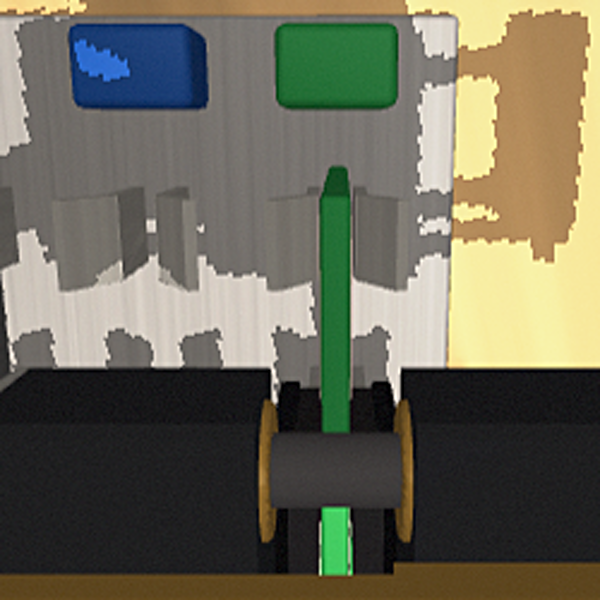

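It is centred between the guides at crop column 336. I lower in small steps and watch the force.

Emit:
drive_tool(
  rows=[
    [[0, 0, 0.006, 0, 255], [0, 0, 0.012, 0, 255], [0, 0, 0.018, 0, 255], [0, 0, 0.024, 0, 255], [0, 0, 0.028, 0, 255], [0, 0, 0.03, 0, 255], [0, 0, 0.03, 0, 255]],
  ],
  grip_force=12,
)

```text
time: 10.68
position: [0.5845, -0.1902, 0.1254]
tool_rot: [-3.12, 0.364, -0.0]
ft_force: [-0.0, -0.3, 0.0]
grip_width: 0.068
```

Emit:
drive_tool(
  rows=[
    [[0, 0, 0.003, 0, 255], [0, 0, 0.006, 0, 255], [0, 0, 0.008, 0, 255], [0, 0, 0.01, 0, 255], [0, 0, 0.01, 0, 255]],
  ],
)

```text
time: 11.3
position: [0.5864, -0.1907, 0.1252]
tool_rot: [-3.12, 0.364, -0.008]
ft_force: [-0.3, 0.6, 11.6]
grip_width: 0.066
```

Run:
```python
from h import *
goal((.587,-.189,.122),-13.2)
a=grab("side","side9")
cv2.imwrite("pics/c9.png",cv2.resize(a["img"][190:300,240:350],None,fx=5,fy=5,interpolation=cv2.INTER_CUBIC))
```

```text
t 11.3 p [ 0.5864 -0.1907  0.1252] yaw -13.32 tilt [ 5.2e-03 -4.0e-04 -1.0e+00] gw 0.066 F [-0.3  0.6 11.6]
row [ 0.0005 -0.0059  0.0107] -0.0007 rows>= 1.0
```

View pics/c9.png

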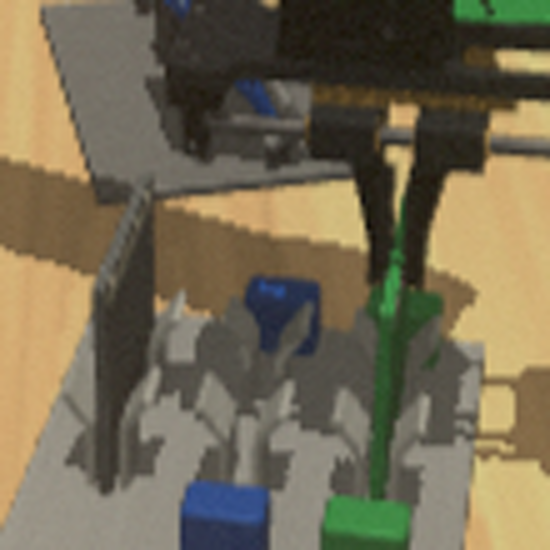

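It is seated: 11.6 N at TCP z 0.125, where the plate top would be at 0.122. I relax the pressure, open partly, and rise.

Emit:
drive_tool(
  rows=[
    [[0, 0, -0.006, 0, 255], [0, 0, -0.006, 0, 255], [0, 0, -0.006, 0, 220], [0, 0, -0.006, 0, 190], [0, 0, -0.006, 0, 165], [0, 0, -0.006, 0, 165], [0, 0, -0.006, 0, 165], [0, 0, -0.1, 0, 165], [0, 0, -0.25, 0, 165], [0, 0, -0.45, 0, 165], [0, 0, -0.55, 0, 165], [0, 0, -0.55, 0, 165]],
  ],
)

```text
time: 12.85
position: [0.5856, -0.1909, 0.2904]
tool_rot: [3.12, -0.365, 0.009]
ft_force: [-0.5, -0.8, -1.3]
grip_width: 0.352
```

Run:
```python
from h import *
a=grab("side","side10");w=grab("wrist","wrist10")
cv2.imwrite("pics/c10.png",cv2.resize(a["img"][170:320,235:365],None,fx=4,fy=4,interpolation=cv2.INTER_CUBIC))
goal((.4955,.1265,.26),8.8)
```

```text
t 12.95 p [ 0.5841 -0.19    0.2867] yaw -13.32 tilt [-4.e-04  4.e-04 -1.e+00] gw 0.352 F [0.5 0.5 0.3]
row [-0.5306 -0.9586  0.0895] -0.1229 rows>= 6.0
```

View pics/c10.png

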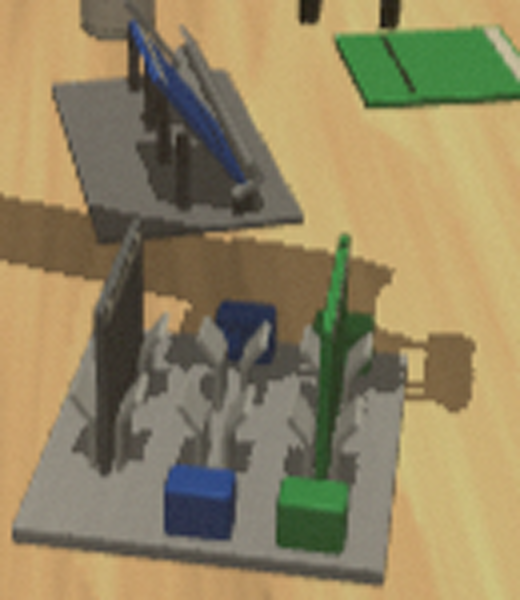

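View pics/wrist10.png

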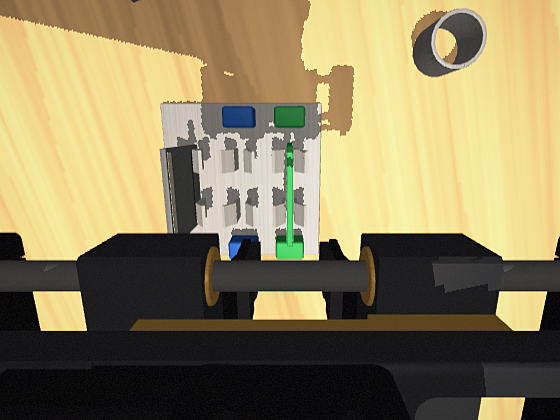

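Green stands upright in its slot, released. In the wrist view it is at column 290, between green blocks at (290,116) and (290,247). Now the blue divider, with one closer look on the way.

Emit:
drive_tool(
  rows=[
    [[-0.1, -0.16, 0, -0.03, 0], [-0.2, -0.32, 0, -0.06, 0], [-0.3, -0.48, 0, -0.09, 0], [-0.4, -0.64, 0, -0.123, 0], [-0.49, -0.8, 0, -0.123, 0], [-0.51, -0.85, 0, -0.123, 0], [-0.51, -0.85, 0, -0.123, 0], [-0.51, -0.85, 0, -0.123, 0]],
  ],
)

```text
time: 13.95
position: [0.4946, 0.091, 0.2867]
tool_rot: [3.131, 0.237, -0.001]
ft_force: [1.1, -0.0, 0.4]
grip_width: 0.99
```

Run:
```python
from h import *
w=grab("wrist","wrist11")
cv2.imwrite("pics/cw11.png",cv2.resize(w["img"][50:330,200:400],None,fx=2.1,fy=2.1,interpolation=cv2.INTER_CUBIC))
goal((.4955,.1265,.26),8.8)
```

```text
t 14.0 p [0.4947 0.0909 0.2869] yaw 8.61 tilt [-4.e-04 -9.e-04 -1.e+00] gw 0.994 F [0.5 0.4 1.1]
row [ 0.0205 -0.1169  0.0894] -0.0011 rows>= 1.0
```

View pics/cw11.png

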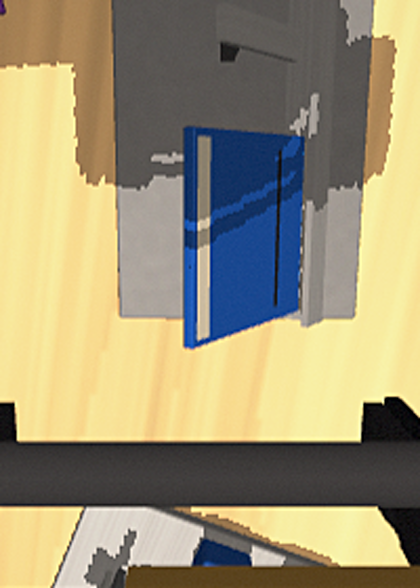

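Run:
```python
from h import *
np.set_printoptions(precision=4,suppress=True)
w=ld("wrist11");f=lambda x,y:(x/2.1+200-.3,y/2.1+50-.3)
for z in (.115,.12,.125):
    a,b=[onz(w,f(*p),z) for p in((184,126),(184,349))]; print(z,a,b,np.linalg.norm(a-b),(a+b)/2,np.degrees(np.arctan2(a[0]-b[0],b[1]-a[1])))
m=(a+b)/2
```

```text
0.115 [0.4802 0.1744 0.115 ] [0.4956 0.0729 0.115 ] 0.1025740243390356 [0.4879 0.1236 0.115 ] -171.42043137061984
0.12 [0.4803 0.1741 0.12  ] [0.4954 0.0742 0.12  ] 0.10097268517665697 [0.4879 0.1241 0.12  ] -171.42043137061984
0.125 [0.4804 0.1738 0.125 ] [0.4952 0.0755 0.125 ] 0.09937134601427834 [0.4878 0.1247 0.125 ] -171.42043137061984
```

The blue top-edge middle is at (0.488,0.124,0.121), width 101 mm, the same geometry as green. I descend and pinch.

Emit:
drive_tool(
  rows=[
    [[0.021, -0.114, 0.1, 0, 0], [0.021, -0.114, 0.28, 0, 0], [0.021, -0.114, 0.44, 0, 0], [0.021, -0.114, 0.54, 0, 0], [0.021, -0.114, 0.54, 0, 0], [0.021, -0.114, 0.54, 0, 255], [0.021, -0.114, 0.54, 0, 255], [0.021, -0.114, 0.54, 0, 255], [0.021, -0.114, 0.54, 0, 255], [0.021, -0.114, 0.54, 0, 255], [0.021, -0.114, 0.54, 0, 255], [0.021, -0.114, 0.54, 0, 255], [0.021, -0.114, 0.54, 0, 255]],
  ],
  grip_force=8,
)

```text
time: 15.62
position: [0.4951, 0.128, 0.1252]
tool_rot: [3.132, 0.241, -0.001]
ft_force: [-1.5, -0.1, 0.3]
grip_width: 0.17
```

Run:
```python
from h import *
goal((.4958,.1255,.125),8.65)
a=grab("side","side12")
cv2.imwrite("pics/c12.png",cv2.resize(a["img"][120:230,215:315],None,fx=5.4,fy=5.4,interpolation=cv2.INTER_CUBIC))
```

```text
t 15.62 p [0.4951 0.128  0.1252] yaw 8.82 tilt [-4.e-04 -1.e-04 -1.e+00] gw 0.17 F [-1.5 -0.1  0.3]
row [0.0011 0.0085 0.0007] 0.0009 rows>= 1.0
```

View pics/c12.png

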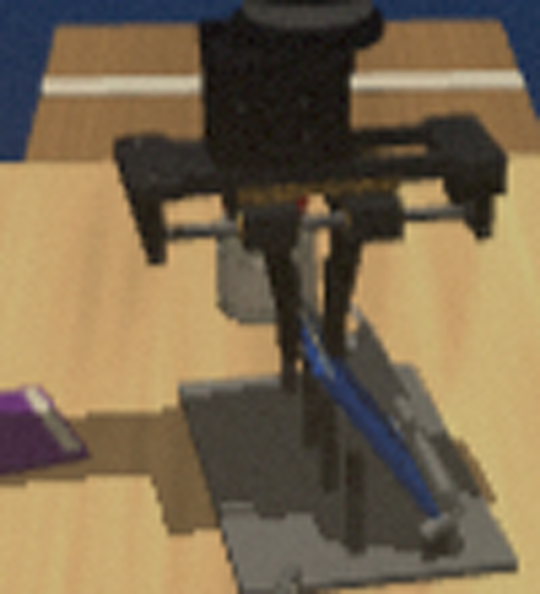

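The state matches green's, with a 14.8 mm opening and the plate pinched at its top. I make the same draw, then the same move upright.

Emit:
drive_tool(
  rows=[
    [[-0.01, 0, -0.014, 0, 255], [-0.02, 0, -0.028, 0, 255], [-0.03, 0, -0.042, 0, 255], [-0.04, 0, -0.056, 0, 255], [-0.048, 0, -0.069, 0, 255], [-0.056, 0, -0.08, 0, 255], [-0.056, 0, -0.08, 0, 255]],
  ],
  grip_force=10,
)

```text
time: 16.55
position: [0.4786, 0.1255, 0.1496]
tool_rot: [-3.132, -0.242, -0.0]
ft_force: [0.2, 0.6, -0.6]
grip_width: 0.147
```

Emit:
drive_tool(
  rows=[
    [[0.03, 0, -0.03, 0, 255], [0.06, 0, -0.06, 0, 255], [0.09, 0, -0.09, 0, 255], [0.12, 0, -0.12, 0, 255], [0.15, 0, -0.15, 0, 255], [0.18, 0, -0.18, 0, 255], [0.2, 0, -0.2, 0, 255], [0.2, 0, -0.2, 0, 255]],
  ],
  grip_force=14,
)

```text
time: 17.55
position: [0.5384, 0.1347, 0.2096]
tool_rot: [3.132, 0.241, 0.001]
ft_force: [-1.2, 0.3, -1.6]
grip_width: 0.066
```

Run:
```python
from h import *
np.set_printoptions(precision=4,suppress=True)
a=grab("side","side13")
cv2.imwrite("pics/c13.png",cv2.resize(a["img"][80:230,195:325],None,fx=4,fy=4,interpolation=cv2.INTER_CUBIC))
w=ld("wrist10")
g=[onz(w,p,.044) for p in((289.5,114.5),(290,245))]; b=[onz(w,p,.044) for p in((239,114.5),(240,243))]
for k,q in(("g",g),("b",b)): print(k,q,(q[0]+q[1])/2,np.linalg.norm(q[0]-q[1]))
for k,lo,hi in(("g",(45,90,25),(85,255,255)),("b",(105,110,25),(130,255,255))): 
  for q in blobs(w,lo,hi,60): print(k,q[0],q[1],q[2])
p=[onz(w,q,.122) for q in((290,144),(290,237))];print("plate",p,(p[0]+p[1])/2,np.linalg.norm(p[0]-p[1]))
goal((.528,-.1755,.30),-13.2)
```

```text
g [array([ 0.605 , -0.1089,  0.044 ]), array([ 0.5692, -0.2634,  0.044 ])] [ 0.5871 -0.1861  0.044 ] 0.15861529489090134
b [array([ 0.5485, -0.0955,  0.044 ]), array([ 0.5083, -0.2462,  0.044 ])] [ 0.5284 -0.1708  0.044 ] 0.15595951180253925
g 642 [289.1 116. ] ((289.0, 116.0), (20.0, 30.0), 90.0)
g 1188 [289.4 220. ] ((289.5, 200.5), (115.0, 27.0), 90.0)
b 679 [238.2 116.1] ((238.5, 116.0), (20.0, 33.0), 90.0)
b 305 [238.4 243.6] ((239.95004272460938, 241.6500244140625), (18.34120750427246, 34.46881866455078), 55.304847717285156)
plate [array([ 0.5984, -0.1384,  0.122 ]), array([ 0.5773, -0.2279,  0.122 ])] [ 0.5878 -0.1831  0.122 ] 0.09194690234647727
t 17.6 p [0.5379 0.1346 0.2092] yaw 8.81 tilt [-0.0004 -0.0002 -1.    ] gw 0.069 F [ 1.1  0.  -1.6]
row [-0.1909  1.0163 -0.3025] 0.1223 rows>= 6.0
```

View pics/c13.png

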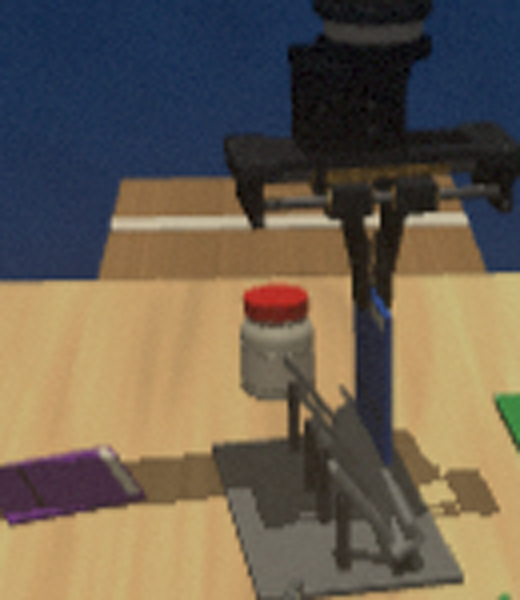

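Blue is upright in the jaws with a 6 mm opening. Lift and carry it to the middle slot.

Emit:
drive_tool(
  rows=[
    [[0, 0, -0.15, 0, 255], [0, 0.05, -0.3, 0, 255], [-0.03, 0.18, -0.302, 0.03, 255], [-0.06, 0.34, -0.302, 0.06, 255], [-0.09, 0.5, -0.302, 0.09, 255], [-0.12, 0.66, -0.302, 0.122, 255], [-0.15, 0.82, -0.302, 0.122, 255], [-0.188, 0.95, -0.302, 0.122, 255], [-0.188, 1.0, -0.302, 0.122, 255], [-0.188, 1.0, -0.302, 0.122, 255], [-0.188, 1.0, -0.302, 0.122, 255]],
  ],
  grip_force=25,
)

```text
time: 18.98
position: [0.5283, -0.1685, 0.2992]
tool_rot: [-3.12, 0.356, 0.002]
ft_force: [1.0, 0.1, -1.8]
grip_width: 0.065
```

Run:
```python
from h import *
np.set_printoptions(precision=4,suppress=True)
goal((.528,-.1755,.20),-13.2)
w=grab("wrist","wrist14")
cv2.imwrite("pics/cw14.png",cv2.resize(w["img"][80:330,170:420],None,fx=2.4,fy=2.4,interpolation=cv2.INTER_CUBIC))
```

```text
t 18.98 p [ 0.5283 -0.1685  0.2992] yaw -13.02 tilt [-0.0011  0.0012 -1.    ] gw 0.065 F [ 1.   0.1 -1.8]
row [0.0047 0.0232 0.3306] 0.001 rows>= 2.0
```

View pics/cw14.png

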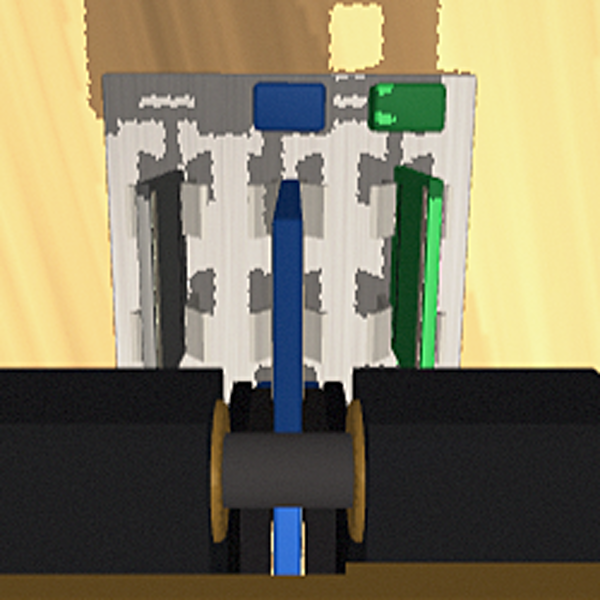

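The plate is centred across (column 288 against block 289), and its centre sits about 3 mm further along tool y than the TCP. Lowering in stages.

Emit:
drive_tool(
  rows=[
    [[0, 0.013, 0.05, 0, 255], [0, 0.013, 0.15, 0, 255], [0, 0.013, 0.25, 0, 255], [0, 0.013, 0.34, 0, 255], [0, 0.013, 0.4, 0, 255], [0, 0.013, 0.44, 0, 255], [0, 0.013, 0.44, 0, 255]],
  ],
)

```text
time: 19.9
position: [0.527, -0.1741, 0.1672]
tool_rot: [3.121, -0.359, -0.002]
ft_force: [0.4, 0.1, -0.7]
grip_width: 0.065
```

Run:
```python
from h import *
np.set_printoptions(precision=4,suppress=True)
goal((.528,-.1755,.125),-13.2)
w=grab("wrist","wrist15");a=grab("side","side15")
cv2.imwrite("pics/cw15.png",cv2.resize(w["img"][80:330,170:420],None,fx=2.4,fy=2.4,interpolation=cv2.INTER_CUBIC))
cv2.imwrite("pics/c15.png",cv2.resize(a["img"][170:320,235:365],None,fx=4,fy=4,interpolation=cv2.INTER_CUBIC))
```

```text
t 19.9 p [ 0.527  -0.1741  0.1672] yaw -13.13 tilt [-0.0011  0.0001 -1.    ] gw 0.065 F [ 0.4  0.1 -0.7]
row [0.0045 0.0038 0.1407] 0.0004 rows>= 1.0
```

View pics/cw15.png

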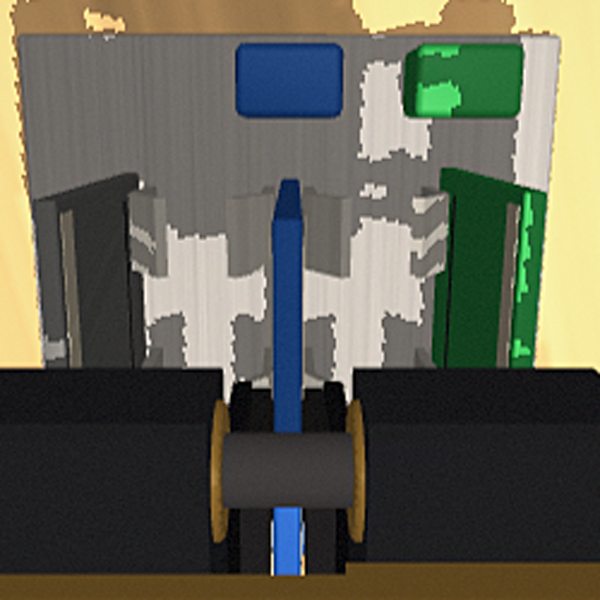

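View pics/c15.png

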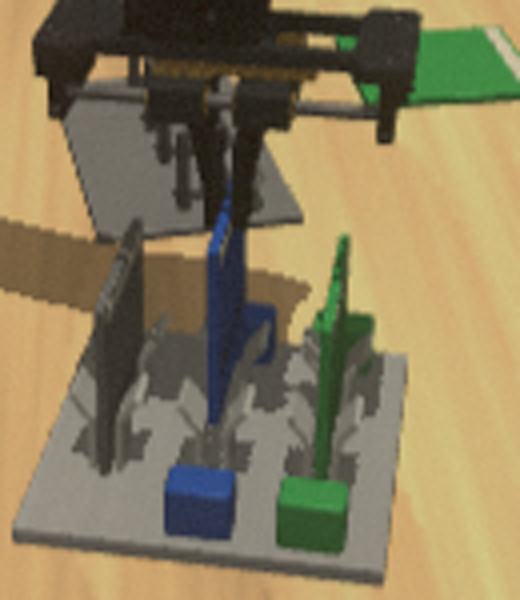

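It is centred, with guides at columns 228–350 (middle 289) and the plate at 288. Lower on.

Emit:
drive_tool(
  rows=[
    [[0.001, 0, 0.03, 0, 255], [0.001, 0, 0.06, 0, 255], [0.001, 0, 0.09, 0, 255], [0.001, 0, 0.11, 0, 255], [0.001, 0, 0.12, 0, 255], [0.001, 0, 0.127, 0, 255], [0.001, 0, 0.127, 0, 255]],
  ],
  grip_force=15,
)

```text
time: 20.88
position: [0.5277, -0.1743, 0.1298]
tool_rot: [-3.121, 0.36, -0.0]
ft_force: [0.4, 0.3, -1.5]
grip_width: 0.066
```

Emit:
drive_tool(
  rows=[
    [[0, 0, 0.004, 0, 255], [0, 0, 0.008, 0, 255], [0, 0, 0.01, 0, 255], [0, 0, 0.01, 0, 255]],
  ],
)

```text
time: 21.38
position: [0.5275, -0.1743, 0.1267]
tool_rot: [-3.121, 0.36, 0.0]
ft_force: [-0.4, -0.5, -1.0]
grip_width: 0.068
```

Emit:
drive_tool(
  rows=[
    [[0, 0, 0.003, 0, 255], [0, 0, 0.006, 0, 255], [0, 0, 0.008, 0, 255], [0, 0, 0.008, 0, 255]],
  ],
)

```text
time: 21.88
position: [0.5286, -0.1744, 0.1256]
tool_rot: [-3.121, 0.359, -0.003]
ft_force: [-0.9, 0.9, 5.4]
grip_width: 0.069
```

It touches the floor at the same height as green (5.4 N at z 0.1256). Relax, release, rise.

Emit:
drive_tool(
  rows=[
    [[0, 0, -0.002, 0, 255], [0, 0, -0.002, 0, 255], [0, 0, -0.002, 0, 220], [0, 0, -0.002, 0, 190], [0, 0, -0.002, 0, 165], [0, 0, -0.002, 0, 165], [0, 0, -0.002, 0, 165], [0, 0, -0.1, 0, 165], [0, 0, -0.25, 0, 165], [0, 0, -0.45, 0, 165], [0, 0, -0.6, 0, 165], [0, 0, -0.6, 0, 165], [0, 0, -0.6, 0, 165]],
  ],
)

```text
time: 23.5
position: [0.5272, -0.1742, 0.3036]
tool_rot: [-3.121, 0.359, 0.001]
ft_force: [0.7, -0.7, -0.0]
grip_width: 0.352
```

Emit:
drive_tool(
  rows=[
    [[-0.1, 0.1, -0.05, 0, 165], [-0.2, 0.3, -0.05, 0, 165], [-0.2, 0.45, -0.05, 0, 165], [-0.2, 0.45, -0.05, 0, 165], [-0.2, 0.45, -0.05, 0, 165]],
  ],
)

```text
time: 24.12
position: [0.4383, -0.2911, 0.3179]
tool_rot: [-3.12, 0.359, 0.004]
ft_force: [-0.0, 0.2, -0.9]
grip_width: 0.358
```

Run:
```python
from h import *
np.set_printoptions(precision=4,suppress=True)
goal((.528,-.1755,.125),-13.2)
w=grab("wrist","wrist16");a=grab("side","side16")
cv2.imwrite("pics/cw16.png",w["img"][0:330])
cv2.imwrite("pics/c16.png",cv2.resize(a["img"][170:320,235:365],None,fx=4,fy=4,interpolation=cv2.INTER_CUBIC))
```

```text
t 24.12 p [ 0.4383 -0.2911  0.3179] yaw -13.12 tilt [-0.0021  0.0014 -1.    ] gw 0.358 F [-0.   0.2 -0.9]
row [ 0.2052 -0.4424  0.643 ] 0.0005 rows>= 4.0
```

View pics/cw16.png

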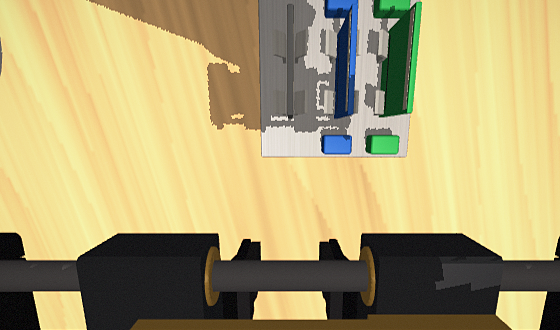

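View pics/c16.png

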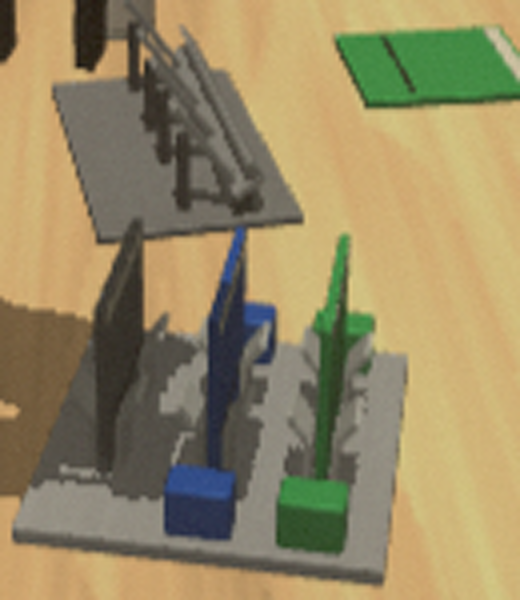

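Both stand upright in their slots, released. A numeric check from the top camera before handing in.

Run:
```python
from h import *
t=grab("top","top17")
cv2.imwrite("pics/ct17.png",cv2.resize(t["img"][160:270,270:400],None,fx=5,fy=5,interpolation=cv2.INTER_CUBIC))
cv2.imwrite("pics/cw17.png",cv2.resize(ld("wrist16")["img"][0:160,250:430],None,fx=4,fy=4,interpolation=cv2.INTER_CUBIC))
```

```text
(no output)
```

View pics/ct17.png

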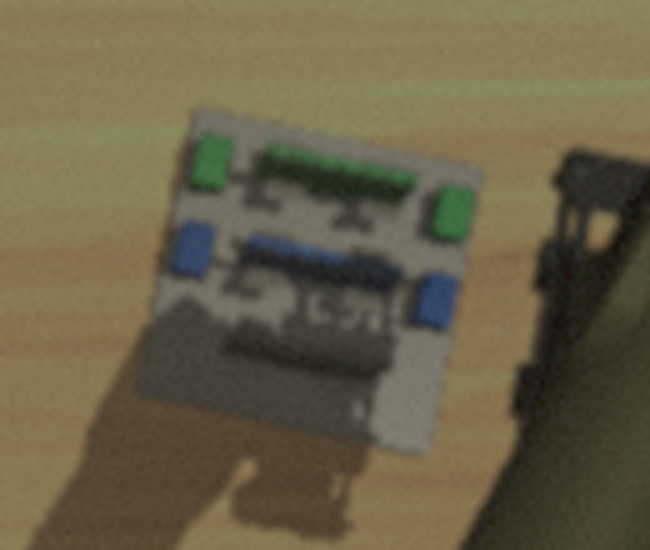

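View pics/cw17.png

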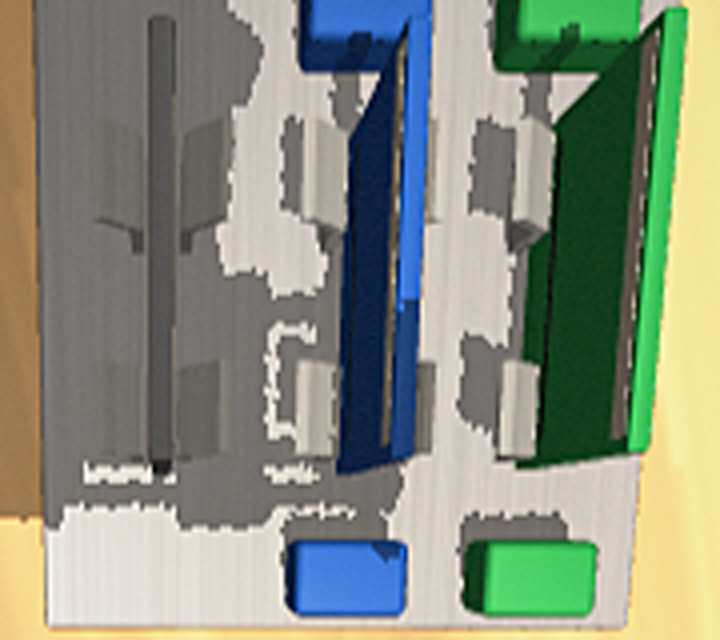

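Run:
```python
from h import *
np.set_printoptions(precision=4,suppress=True)
w=ld("wrist16");t=ld("top17")
fw=lambda x,y:(x/4+250-.4,y/4-.4); ft=lambda x,y:(x/5+270-.4,y/5+160-.4)
yw=np.radians(-13.2);x=np.array([np.cos(yw),np.sin(yw)]);y=np.array([-x[1],x[0]])
bl=lambda P:[onz(t,ft(*p),.044)[:2] for p in P]
S={"g":np.mean(bl([(212,160),(454,212)]),0),"b":np.mean(bl([(193,248),(436,300)]),0)}
print(S)
for k,d,P in(("b",w,[fw(420,12),fw(402,460)]),("g",w,[fw(676,10),fw(640,453)]),("g",t,[ft(262,152),ft(415,182)]),("b",t,[ft(245,243),ft(400,272)])):
    for z in(.122,):
        a,b=[onz(d,p,z)[:2] for p in P];m=(a+b)/2-S[k];v=a-b
        print(k,z,"len",np.linalg.norm(v),"across",m@x,"along",m@y,"ang",np.arctan2(v@x,v@y))
```

```text
{'g': array([ 0.5875, -0.1897]), 'b': array([ 0.5287, -0.1755])}
b 0.122 len 0.10047562606313039 across -0.0008599075281458032 along -0.0009497132625756755 ang -0.004508695460609595
g 0.122 len 0.09915448805784746 across -0.0015203178553184818 along 0.0005765888960491385 ang -0.005226435684713116
g 0.122 len 0.09892877842331323 across -0.002280901450842214 along 0.003991989888706607 ang -0.015987651617832294
b 0.122 len 0.0995532165454832 across -0.0010010447418991948 along 0.0021187530800975 ang -0.025455104048624583
```

```bash
python3 -c "
from bench import ctrl
print(ctrl.get_state()['time']); print(ctrl.close_job())"
```

```text
24.275
the job is handed in; nothing more can be done
None
```

I put the green and blue dividers into the slots of their own colours and let go of both. The job was handed in at 24.3 s, and no verdict was reported.

**How it was done:** The tool cannot tilt, so I pinched each plate's top 11–12 mm lightly and drew it out along its own axis. Once it cleared the lip, the pads turned it upright. Each plate was lowered until it pressed on the slot floor (11.6 N for green, 5.4 N for blue) and then released.

**Last checks:**

| Plate | Across the slot | Along the slot | Angle to the slot |
|---|---|---|---|
| Green | about -2 mm | +1 to +4 mm | under 0.03 rad |
| Blue | about -1 mm | -1 to +2 mm | under 0.03 rad |

- **Height:** With the top edges taken at 122 mm, the fully seated height, both plates measure 99–100 mm wide, as they should.
- **Other objects:** In the last pictures the grey divider still stands upright, and the gripper was well clear of the rack. I did not measure the bin, coupling or jar again; none of the moves came near them.
- **Disagreements:** The top and wrist cameras differ by 3–4 mm along the slots. One early wrist reading of a green block was about 13 mm off along the slot, because it took in the block's side face; I did not use it.

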